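# Shift the ageing supply over to the heart sign

### The job

Switch the grey tube-ageing supply over to the heart sign: take the hoop-handled shift lever out of its parked position, find neutral by feel, move it across to the side on which the heart sign stands, then push it fully forward (away from the robot) to its stop and let go. Do not force the lever, do not let it run into the straight-ahead position or over to the star's side, and leave the signs and everything else on the bench where they are.

Things in the scene. Friction and masses are not known exactly. Their poses are not given: they have to be found in the camera images.
- supply: Tube-ageing supply: grey steel box 300 deep (x) x 260 wide (y) x 118 high, mm, fixed to the bench. Origin: centre of its underside. Its x axis is 'forward' (away from the robot), y its left, z up; turned by up to 0.3 rad. A metal ball cover round the lever's foot rises to 140 above the bench in the middle of the top and turns with the lever. Output posts 34 high stand at the two far top corners.
- hoop (a point): Centre (half-way up) of the lever's grip: a black round hoop, outer diameter 88, inner 72, 24 high, axis along the lever, open from above. An 11 thick U-shaped fork holds its left and right; the fork's bar, along y, has its top 40 below the hoop's centre. Closed or half-open fingers fit in from above, down to about 25 below the centre and push it any way. Upright, it is 235 above the bench.
- shift (a joint): Fore-and-aft angle of the lever, rad: 0 upright, positive leaning forward (supply's +x), stops at -0.30 and +0.30 (65 mm of the hoop each way). Parked at the start in the middle lane, pulled back: -0.30 to -0.24. To be engaged: fully forward, +0.30. Friction holds the lever where it is left; it takes about 1.2 N at the hoop to move it in any direction.
- across (a joint): Sideways angle of the lever, rad: 0 in the middle lane, positive leaning to the supply's left (+y), stops at -0.25 and +0.25, which are the two side lanes (54 mm of the hoop each way). Outside neutral, steel tongues between the lanes stop sideways movement after about 0.02 rad.
- pivot (a point): The lever's pivot, on the supply's vertical centre line 15 above the bench, inside the box. The hoop's centre from here, in the supply's axes: 220 mm x (sin shift, cos shift sin across, cos shift cos across).
- gate_mid (a point): Middle of the box's top under the ball cover, 105 above the bench. Here a hidden gate guides the lever: three lanes (left, middle, right), each going forward and back, joined only by one neutral cross slot. The slot's fore-and-aft place cannot be seen and differs from unit to unit: its middle lies between shift -0.085 and +0.085, and the lever passes across within about 0.026 rad of that middle.
- heart_mid (a point): Middle of the heart sign, 66 above the bench: a heart outline 122 wide and 116 tall of bare white 12 mm tube, leaning 0.6 rad from upright towards the sign's -x, on a loose black foot 110 x 120 x 14; tallest point about 125 above the bench. It stands beside the supply, on its left or its right; the star stands on the other side.
- star_mid (a point): Middle of the star sign, 66 above the bench: a five-pointed star outline of the same white tube, about 122 wide, on the same kind of foot. Stands on the side of the supply that the heart does not. Leave alone.
- mug_rim (a point): Bystander: white mug, 76 across, 88 high; the point is the middle of its mouth. Leave alone.
- tape: Bystander: roll of paper tape lying flat, 104 across, 24 high; origin under its middle. Leave alone.
- driver_grip (a point): Bystander: screwdriver with black handle lying flat; the point is on its handle. Leave alone.
- spanner_grip (a point): Bystander: steel spanner lying flat; the point is on its handle. Leave alone.
- jar: Bystander: glass jar with metal cap, 68 across, 100 high; origin under its middle. Leave alone.
- ballast: Bystander: white plastic ballast box 85 x 120 x 55 high; origin under its middle. Leave alone.
Mind the look-alikes: they are no part of the job. Leave any green look-alike of the part that bears heart_mid alone.

How it is judged:
By the outcome, as a careful person would: the job done as asked, in the order asked, and still so for the second after the job is handed in, with the robot touching nothing.
It also fails if it takes over 48 s, if anything falls off the work surface, if the arm or the gripper's body presses on something with over 40 N, if the wrist force passes 120 N, or if a joint passes its speed limit or range.

### The arm

A 6-joint arm with a two-finger parallel gripper is mounted at the origin on the work surface. World frame = base frame: x ahead of the robot, y to its left, z up, the work surface at z = 0. Lengths are in m, angles in degrees, forces in N, time in s.
With the tool pointing down it reaches from about 0.3 to 0.75 m from the base axis. Payload 8.5 kg.
Tool frame: the origin (TCP) lies at the very end of the fingers, on their centre line; the grasp point (between the pads) lies 19 mm behind it; z points along the fingers, y is the line along which they close (so a half turn about z gives the same grasp; the last joint's range is limited). The gripper opens to 85 mm and grips with 20 to 120 N. Pads are 22 mm wide; open, the fingers measure 114 mm over their backs; the gripper's body (76 mm by 85 mm) begins 54 mm behind the grasp point. The pads swing forward as they close: fully open they stand 13 mm farther back than shut.
Start: joints at [-83.841, 21.807, 74.336, -0, 83.858, -12.336], TCP at [0.174, -0.522, 0.231] pointing down, gripper open.
Joint ranges: [-178.18, 178.18], [-50.72, 133.34], [12.68, 142.11], [-81.47, 261.47], [9.98, 163.14], [-165.26, 165.26]. Speed limits (degrees/s): [136.94, 136.94, 180, 180, 180, 180].

### API

Orientations are given as a 3x3 rotation matrix whose columns are the frame's x, y, z axes.
In Python, from rig import observe, cams, ticket gives the robot as it stands.
- The arm moves only by the tool move_arm, never from a script. Its arguments are lists of equal length, an entry for each row: "jaw": the finger opening in cm, from 0 to 8.54; "dp": the shift along the tool's x, y, z in cm, a list of three; "turn": the turn, a rotation vector about the tool's x, y, z in rad, a list of three. In form: {"jaw": [jaw, ...], "dp": [[tx, ty, tz], ...], "turn": [[wx, wy, wz], ...]}. A call has 1 to 12 rows; each row shifts and turns the commanded pose from where the row before left it, along the tool's axes as they then stand; what a row does not reach is not made up. A row lasts 1/12 s, in which the tool goes at most 41.7 mm and 7.16 degrees, less where a joint would pass 70% of its speed; a pose out of reach is approached as far as the arm can. A call is refused whole if a number of a shift passes 4.17 or a number of a turn 0.125, either way. A call with a gripper value outside its range is refused whole. The fingers move at their own pace and stop on an object; "force" is the grip in N (left out, the last holds). Time passes only in rows, so rows that do not move let the fingers close. It gives the time, the measured TCP pose, the force, the opening and the grip force at its end, in the units of the state.
- observe(): the state, without advancing time (a new reading comes with each control period).
- cams.get_image(name): name is "scene" or "side" or "wrist"; returns (picture, depth): 480x640x3 uint8, red, green, blue; 480x640 float32, m along the optical axis (not along the pixel's ray), 0 where there is no reading.
- cams.calibration(name): a dict with "vertical_fov" (degrees; the focal length in pixels is half the picture's height over the tangent of half this angle, whatever the lens; pixels are square), "cx", "cy" (the principal point, pixels), "view" (4x4, takes a point from world to camera coordinates); the wrist camera has in their place "tool_from_camera" (4x4, takes a point from camera to tool coordinates, whose origin is the TCP and whose axes are the flange's). Camera axes: x right, y up, looking along -z (the intrinsics and any distortion apply to the point x, -y, -z); pixel columns grow to the right and rows downward; lengths in m; the calibration is good to about 2 mm. A picture is of the moment at which its call begins: read the wrist's pose just before it. calibration takes no time and is no camera call.
- ticket.close_job(): hands the job in; it is judged then, once.
Trained networks look in the newest picture that a camera, given by its name, has taken for a name from the list of things; names that differ only in an ending like _2 or _b are one class to them, and where a whole thing is asked for, a point or a joint stands for the part that bears it (a point fixed in the world has none). Each returns a list of dicts, best first, with "p" (0 to 1); they miss things now and then, are a little off and sometimes report something else, mostly with a low value. They report only what shows in the picture. A call takes as long as a camera call. They do not tell look-alikes from the thing itself.
- cams.spot_in(camera, query): "box" ([centre column, centre row, width, height] as shares, 0 to 1, of the picture: columns of its width, rows of its height, round what is visible of it).
- cams.outline_of(camera, query): "mask" (480x640 bool, what is visible of it) and "box" ([centre column, centre row, width, height] as shares, 0 to 1, of the picture: columns of its width, rows of its height, round what is visible of it).
- cams.mark_of(camera, query): "location" ([column, row] as shares, 0 to 1, of the picture: columns of its width, rows of its height: a listed point, or the origin of a listed thing).
The state is a dict: "time_s": time; "q": joint angles; "qvel": joint speeds; "joint_efforts": joint torques, N m; "position": TCP position; "tool_rot": TCP orientation; "ft_force": force on the tool from outside, world axes, zero at the start; "wrist_torque": the same for the moment, N m; "grip_width": finger opening in m; "gripper_force": force on a finger pad.
Only numpy, scipy, OpenCV 4.12 (cv2) and the standard library are available. Lean on these libraries where they do the work, as an engineer would, in place of code of your own. Each camera call takes 0.05 s, during which the arm holds its last target. There are 200 camera calls.

## Working session

There is one attempt and no reset: what is moved stays moved. The work goes in short steps, Python scripts to look and compute and a tool call to move; the robot and the scene stay as the last step left them, time stands still between calls to the robot, and variables do not carry over. Pictures are saved under pics/ and viewed, at most 10 in all, crops included, and the job is handed in when it is done.

Besides the shell and the picture viewer there is one more tool, called after "Call:" as name(argument=value, ...) on one line, values as JSON. move_arm: Moves the arm, as the interface text tells. Its arguments: {"type":"object","properties":{"jaw":{"type":"array","items":{"type":"number"}},"dp":{"type":"array","items":{"type":"array","items":{"type":"number"}}},"turn":{"type":"array","items":{"type":"array","items":{"type":"number"}}},"force":{"type":"number"}},"required":["jaw","dp","turn"]}

```bash
mkdir -p pics
cat > h.py <<'E'
import numpy as np, cv2
from rig import observe, cams, ticket
def ray_pts(name,uv,depth):
    c=cams.calibration(name); f=240/np.tan(np.radians(c['vertical_fov'])/2)
    u,v=uv; p=np.array([(u-c['cx'])/f*depth,-(v-c['cy'])/f*depth,-depth,1])
    return (np.linalg.inv(np.array(c['view']))@p)[:3]
E
python3 - <<'E'
from h import *
s=observe();print(s['time_s'],s['position'],s['tool_rot'])
for n in ['scene','side']:
    im,d=cams.get_image(n); cv2.imwrite(f'pics/{n}0.png',im[:,:,::-1]); np.savez(f'{n}0.npz',im=im,d=d)
    c=cams.calibration(n);print({k:v for k,v in c.items()})
    for q in ['hoop','heart_mid','star_mid','gate_mid','supply','pivot']:
        for r in cams.mark_of(n,q)[:3]:
            u,v=r['location'][0]*640,r['location'][1]*480
            dd=d[int(min(v,479)),int(min(u,639))]
            print(n,q,round(r['p'],2),round(u),round(v),ray_pts(n,(u,v),dd).round(3))
E
```

```text
0.0 [ 0.17442597 -0.52129871  0.23072528] [[ 9.48355464e-01  3.17209522e-01 -1.84218394e-04]
 [ 3.17209458e-01 -9.48354454e-01  1.41030447e-03]
 [ 2.72657672e-04 -1.39590576e-03 -9.99998989e-01]]
{'vertical_fov': 47.10547808796541, 'cx': 324.93693910669066, 'cy': 246.45870020543813, 'view': array([[-0.71809133,  0.6959326 , -0.00475979,  0.31602765],
       [-0.53165775, -0.54414688,  0.64903329,  0.13714099],
       [ 0.4490934 ,  0.46859576,  0.76074512, -1.68720162],
       [ 0.        ,  0.        ,  0.        ,  1.        ]])}
scene hoop 0.6 313 254 [ 0.462 -0.021  0.118]
scene heart_mid 0.87 383 346 [0.504 0.263 0.061]
scene heart_mid 0.6 535 360 [0.266 0.528 0.038]
scene star_mid 0.79 225 280 [ 0.648 -0.159  0.051]
scene gate_mid 0.72 301 305 [0.595 0.08  0.133]
{'vertical_fov': 47.44187530324187, 'cx': 320.1773377893605, 'cy': 232.1446864627235, 'view': array([[ 0.97098189, -0.23909723, -0.00516554, -0.45322959],
       [ 0.14911138,  0.58837694,  0.79471906, -0.19109783],
       [-0.18697584, -0.77242805,  0.60695547, -1.58853166],
       [ 0.        ,  0.        ,  0.        ,  1.        ]])}
side hoop 0.71 334 198 [0.529 0.08  0.208]
side heart_mid 0.44 316 205 [0.503 0.203 0.106]
side star_mid 0.81 395 280 [ 0.639 -0.175  0.082]
side star_mid 0.65 316 207 [0.501 0.195 0.106]
side gate_mid 0.65 350 228 [0.567 0.028 0.129]
side supply 0.36 348 228 [0.56  0.029 0.131]
```

View pics/scene0.png

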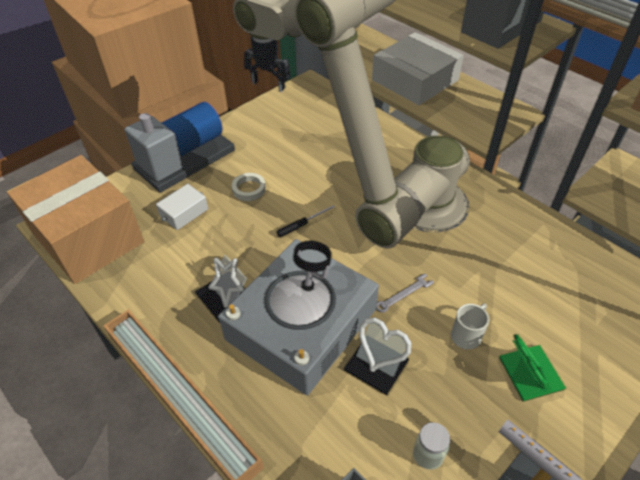

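View pics/side0.png

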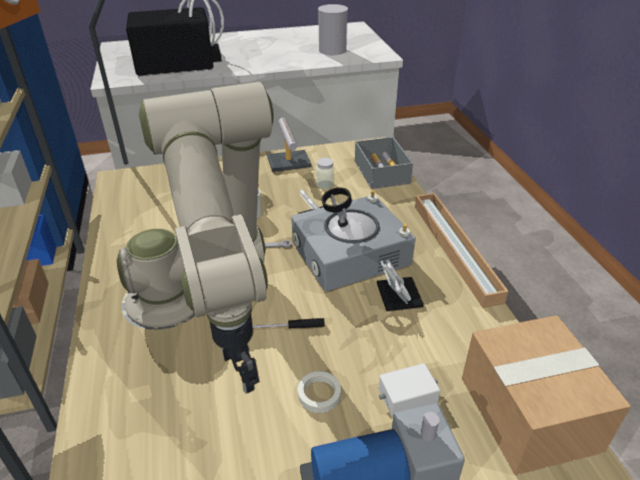

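The scene view shows the white heart at (385,345), world y about +0.26, which is the supply's left. The star is at (225,280) on its right, the green look-alike at (535,365), and the hoop at (313,255). Next I fit the box top and the hoop from the depth clouds.

```bash
cat >> h.py <<'E'
def cloud(n,d):
    c=cams.calibration(n); f=240/np.tan(np.radians(c['vertical_fov'])/2)
    v,u=np.mgrid[:480,:640]
    P=np.stack([(u-c['cx'])/f*d,-(v-c['cy'])/f*d,-d,np.ones_like(d)],-1)
    W=(P@np.linalg.inv(np.array(c['view'])).T)[...,:3]; W[d==0]=np.nan
    return W
def circ(p):
    A=np.c_[2*p,np.ones(len(p))]; s=np.linalg.lstsq(A,(p**2).sum(1),rcond=None)[0]
    return s[:2],np.sqrt(s[2]+s[0]**2+s[1]**2)
E
python3 - <<'E'
from h import *
for n in ['scene','side']:
    z=np.load(f'{n}0.npz'); im=z['im'].astype(int);W=cloud(n,z['d'])
    near=(np.abs(W[...,0]-.57)<.25)&(np.abs(W[...,1]-.05)<.2)
    m=near&(abs(W[...,2]-.118)<.006)
    p=W[m]; r=cv2.minAreaRect(p[:,:2].astype(np.float32)); print(n,'top',len(p),np.median(p[:,2]),r)
    # largest component
    k,l,st,_=cv2.connectedComponentsWithStats(m.astype(np.uint8)); i=1+st[1:,4].argmax()
    p=W[l==i];print(n,'comp',cv2.minAreaRect(p[:,:2].astype(np.float32)))
    h=near&(W[...,2]>.185)&(W[...,2]<.27)&(im.max(-1)<70)
    p=W[h];print(n,'hoop n',len(p),p.min(0).round(3),p.max(0).round(3),'minmaxmid',((p.min(0)+p.max(0))/2).round(4),circ(p[:,:2]))
    hp=cams.outline_of(n,'hoop')
    for q in hp[:1]:
        p=W[q['mask']];p=p[(p[:,2]>.185)];print(' mask',q['p'],len(p),p.min(0).round(3),p.max(0).round(3))
E
```

```text
scene top 8433 0.11766128087026484 ((0.5804479122161865, 0.050766587257385254), (0.3013112545013428, 0.4094506502151489), 9.995542526245117)
scene comp ((0.5793433785438538, 0.0575677752494812), (0.3016178011894226, 0.26186680793762207), 10.224505424499512)
scene hoop n 626 [0.484 0.007 0.187] [0.572 0.093 0.253] minmaxmid [0.5279 0.0499 0.2203] (array([0.52860459, 0.05020136]), np.float64(0.03913317045380987))Traceback (most recent call last):
  File "<stdin>", line 14, in <module>
    return umr_minimum(a, axis, None, out, keepdims, initial, where)
ValueError: zero-size array to reduction operation minimum which has no identity
```

Run:
```python
from h import *
n='side'
z=np.load(f'{n}0.npz'); im=z['im'].astype(int);W=cloud(n,z['d'])
near=(np.abs(W[...,0]-.57)<.25)&(np.abs(W[...,1]-.05)<.2)
m=near&(abs(W[...,2]-.118)<.006)
k,l,st,_=cv2.connectedComponentsWithStats(m.astype(np.uint8)); i=1+st[1:,4].argmax()
p=W[l==i];print(n,'comp',np.median(p[:,2]),cv2.minAreaRect(p[:,:2].astype(np.float32)))
h=near&(W[...,2]>.185)&(W[...,2]<.27)&(im.max(-1)<70)
p=W[h];print(n,'hoop n',len(p),p.min(0).round(3),p.max(0).round(3),circ(p[:,:2]))
# prediction
yaw=np.radians(10.2);c=np.array([.5794,.0575])
for s in (-.3,-.27,-.24):
  print(s,c+.22*np.sin(s)*np.array([np.cos(yaw),np.sin(yaw)]),.015+.22*np.cos(s))
c=cams.calibration('wrist');print(c)
```

```text
side comp 0.1166438559209374 ((0.5782003998756409, 0.050326474010944366), (0.30076223611831665, 0.26367297768592834), 9.899100303649902)
side hoop n 358 [ 0.483 -0.004  0.209] [0.564 0.091 0.249] (array([0.52583127, 0.04128944]), np.float64(0.039431193596615975))
-0.3 [0.51541307 0.04598693] 0.22517402760763333
-0.27 [0.5216465  0.04710851] 0.22702959720049593
-0.24 [0.52793191 0.04823943] 0.22869435446744651
{'vertical_fov': 71.0113466283174, 'cx': 316.3752258746657, 'cy': 241.74498579494153, 'tool_from_camera': array([[-1.16270573e-03,  9.53057884e-01,  3.02785928e-01,
         7.69026005e-02],
       [ 9.99999170e-01,  1.27602518e-03, -1.76431909e-04,
         4.81767518e-04],
       [-5.54512291e-04,  3.02785472e-01, -9.53058577e-01,
        -1.41981756e-01],
       [ 0.00000000e+00,  0.00000000e+00,  0.00000000e+00,
         1.00000000e+00]])}
```

Both views agree: supply centre ≈ (0.579, 0.054), yaw 10°, top at 0.117 (text gives 0.118). The hoop is at ≈ (0.527, 0.046), so shift ≈ -0.25. I'll go up, align to the supply's axes and move over the hoop.

Call:
move_arm(jaw=[2.4,2.4,2.4,2.4,2.4,2.4,2.4,2.4,2.4,2.4,2.4,2.4], dp=[[0,0,-3],[0,0,-3],[0,0,-3],[2.476,-2.77,0],[2.476,-2.77,0],[2.476,-2.77,0],[2.476,-2.77,0],[2.476,-2.77,0],[2.476,-2.77,0],[2.476,-2.77,0],[2.476,-2.77,0],[2.476,-2.77,0]], turn=[[0,0,0.05],[0,0,0.05],[0,0,0.048],[0,0,0],[0,0,0],[0,0,0],[0,0,0],[0,0,0],[0,0,0],[0,0,0],[0,0,0],[0,0,0]])

```text
time_s: 1.75
position: [0.351, -0.2356, 0.3215]
tool_rot: [[0.985, 0.174, 0.0], [0.174, -0.985, -0.0], [0.0, 0.0, -1.0]]
ft_force: [-0.1, -0.1, 0.3]
grip_width: 0.0237
gripper_force: 0.0
```

Call:
move_arm(jaw=[2.4,2.4,2.4,2.4,2.4,2.4,2.4,2.4,2.4,2.4,2.4], dp=[[2.476,-2.77,0],[2.476,-2.77,0],[2.476,-2.77,0],[2.476,-2.77,0],[2.476,-2.77,0],[2.476,-2.77,0],[2.476,-2.77,0],[2.476,-2.77,0],[2.476,-2.77,0],[0,0,0],[0,0,0]], turn=[[0,0,0],[0,0,0],[0,0,0],[0,0,0],[0,0,0],[0,0,0],[0,0,0],[0,0,0],[0,0,0],[0,0,0],[0,0,0]])

```text
time_s: 2.67
position: [0.527, 0.0483, 0.3208]
tool_rot: [[0.984, 0.177, -0.001], [0.177, -0.984, 0.0], [-0.001, -0.0, -1.0]]
ft_force: [-0.3, -0.4, -0.3]
grip_width: 0.0243
gripper_force: 0.0
```

```bash
cat >> h.py <<'E'
def wcloud(s,d):
    c=cams.calibration('wrist'); f=240/np.tan(np.radians(c['vertical_fov'])/2)
    v,u=np.mgrid[:480,:640]
    P=np.stack([(u-c['cx'])/f*d,-(v-c['cy'])/f*d,-d,np.ones_like(d)],-1)
    T=(P@np.array(c['tool_from_camera']).T)[...,:3]
    W=T@np.array(s['tool_rot']).T+s['position']; W[d==0]=np.nan
    return W,T
E
python3 - <<'E'
from h import *
s=observe();print(s['time_s'],s['position'].round(4),s['tool_rot'].round(3),s['grip_width'],s['ft_force'].round(2))
im,d=cams.get_image('wrist');cv2.imwrite('pics/w1.png',im[:,:,::-1])
W,T=wcloud(s,d)
m=(W[...,2]>.205)&(W[...,2]<.27)&(im.max(-1)<80)&(abs(W[...,0]-.527)<.09)&(abs(W[...,1]-.046)<.09)
p=W[m];print(len(p),p.min(0).round(3),p.max(0).round(3))
if len(p)>20: print(circ(p[:,:2]))
print(cams.mark_of('wrist','hoop')[:2])
E
```

```text
2.6667 [0.527  0.0483 0.3208] [[ 0.984  0.177 -0.001]
 [ 0.177 -0.984  0.   ]
 [-0.001 -0.    -1.   ]] 0.024260985572347748 [-0.29 -0.38 -0.33]
6074 [0.481 0.002 0.209] [0.571 0.089 0.251]
(array([0.52729267, 0.04539404]), np.float64(0.03853679499505414))
[]
```

View pics/w1.png

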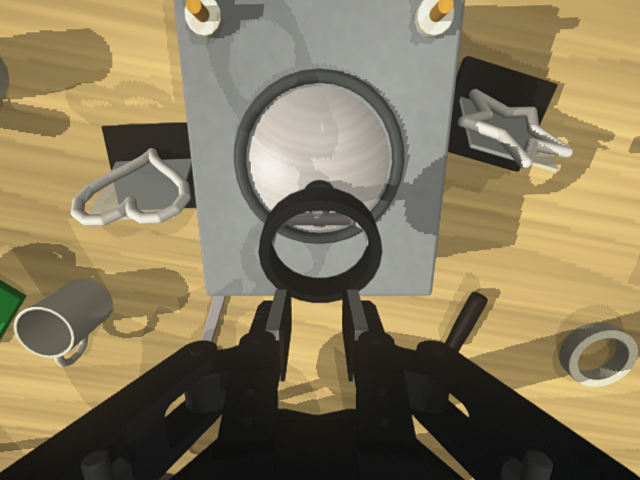

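The wrist view shows the hoop ring centred at about (320,247) with open space inside. The fingertips are at columns 280 and 355 and straddle its centre. The heart is on the left and the star on the right. Going down into the hoop.

Call:
move_arm(jaw=[2.4,2.4,2.4,2.4,2.4,2.4,2.4], dp=[[0,0.28,2],[0,0,2],[0,0,2],[0,0,1.2],[0,0,1.2],[0,0,1],[0,0,0]], turn=[[0,0,0],[0,0,0],[0,0,0],[0,0,0],[0,0,0],[0,0,0],[0,0,0]])

```text
time_s: 3.35
position: [0.526, 0.043, 0.2259]
tool_rot: [[0.985, 0.172, -0.003], [0.172, -0.985, 0.0], [-0.003, -0.001, -1.0]]
ft_force: [-1.0, 0.8, 0.2]
grip_width: 0.0241
gripper_force: 0.0
```

Call:
move_arm(jaw=[2.4,2.4,2.4,2.4], dp=[[0,0,0.8],[0,0,0.8],[0,0,0.5],[0,0,0]], turn=[[0,0,0],[0,0,0],[0,0,0],[0,0,0]])

```text
time_s: 3.68
position: [0.5267, 0.044, 0.2053]
tool_rot: [[0.985, 0.174, -0.002], [0.174, -0.985, 0.0], [-0.002, -0.001, -1.0]]
ft_force: [-0.2, -0.5, -0.4]
grip_width: 0.024
gripper_force: 0.0
```

Call:
move_arm(jaw=[2.4,2.4,2.4,2.4,2.4,2.4], dp=[[0.8,0,0],[0.8,0,-0.1],[0.8,0,-0.1],[0.8,0,-0.2],[0.6,0,-0.1],[0,0,0]], turn=[[0,0,0],[0,0,0],[0,0,0],[0,0,0],[0,0,0],[0,0,0]])

```text
time_s: 4.18
position: [0.5658, 0.0511, 0.2113]
tool_rot: [[0.985, 0.174, 0.001], [0.174, -0.985, 0.0], [0.001, -0.0, -1.0]]
ft_force: [-0.8, 1.0, 1.3]
grip_width: 0.0237
gripper_force: 0.5
```

```bash
cat >> h.py <<'E'
C=np.array([.579,.054]); YAW=.1745
def look(tag,save=False):
    s=observe(); im,d=cams.get_image('wrist'); W,T=wcloud(s,d)
    if save: cv2.imwrite(f'pics/{tag}.png',im[:,:,::-1])
    m=(W[...,2]>.195)&(W[...,2]<.27)&(im.max(-1)<80)&(np.hypot(W[...,0]-s['position'][0],W[...,1]-s['position'][1])<.075)
    m[290:]=False
    R=np.array([[np.cos(YAW),np.sin(YAW)],[-np.sin(YAW),np.cos(YAW)]])
    p=W[m]; L=(p[:,:2]-C)@R.T; t=R@(s['position'][:2]-C)
    c,r=circ(L)
    print(tag,'t',round(s['time_s'],2),'tool',(t*1e3).round(1),round(s['position'][2],4),'F',(R@s['ft_force'][:2]).round(1),s['ft_force'][2].round(1))
    print(' hoop n',len(p),'circ',(c*1e3).round(1),round(r*1e3,1),'min',(L.min(0)*1e3).round(1),'max',(L.max(0)*1e3).round(1),'z',p[:,2].min().round(3),p[:,2].max().round(3))
    # model fit to ring surface: axis along lever, radius ~40
    from scipy.optimize import least_squares
    P=np.c_[L,p[:,2]-.015]
    def res(q):
        n=np.array([np.sin(q[0]),np.cos(q[0])*np.sin(q[1]),np.cos(q[0])*np.cos(q[1])]); D=P-.22*n
        h=D@n; rr=np.linalg.norm(D-np.outer(h,n),axis=1)
        a=np.abs(h)-.012; b=np.abs(rr-.04)-.004
        return np.where((a>0)|(b>0),np.hypot(np.maximum(a,0),np.maximum(b,0)),np.maximum(a,b))
    f=least_squares(res,[np.clip(c[0]/.22,-.3,.3),np.clip(c[1]/.22,-.25,.25)],loss='soft_l1',f_scale=.002)
    print(' shift,across',f.x.round(3),'rms',np.sqrt(np.mean(f.fun**2)).round(4))
E
python3 -c "
from h import *
look('a')"
```

```text
a t 4.18 tool [-13.5  -0.6] 0.2113 F [-0.6  1.1] 1.3
 hoop n 2027 circ [-31.4   0.7] 43.4 min [  3.3 -26.2] max [13.5 27.9] z 0.226 0.245
 shift,across [-0.147  0.004] rms 0.0003
```

Call:
move_arm(jaw=[2.4,2.4,2.4,2.4], dp=[[0.5,0,-0.1],[0.5,0,-0.1],[0.45,0,0],[0,0,0]], turn=[[0,0,0],[0,0,0],[0,0,0],[0,0,0]])

```text
time_s: 4.57
position: [0.5795, 0.0534, 0.2132]
tool_rot: [[0.985, 0.174, 0.0], [0.174, -0.985, 0.0], [0.0, -0.0, -1.0]]
ft_force: [-1.4, 0.9, -0.8]
grip_width: 0.0239
gripper_force: 0.9
```

Call:
move_arm(jaw=[2.4,2.4,2.4,2.4], dp=[[0,-0.4,0],[0,-0.4,0],[0,-0.2,0],[0,0,0]], turn=[[0,0,0],[0,0,0],[0,0,0],[0,0,0]])

```text
time_s: 4.9
position: [0.5769, 0.0636, 0.2134]
tool_rot: [[0.985, 0.174, 0.0], [0.174, -0.985, -0.0], [0.0, 0.0, -1.0]]
ft_force: [-0.3, -1.6, -0.7]
grip_width: 0.0238
gripper_force: 0.7
```

```bash
python3 -c "
from h import *
look('b')"
```

```text
b t 4.9 tool [-0.4  9.8] 0.2134 F [-0.6 -1.5] -0.7
 hoop n 2026 circ [-20.1   7.2] 44.2 min [ 14.7 -19.9] max [25.3 34.6] z 0.224 0.245
 shift,across [-0.091  0.033] rms 0.0003
```

Call:
move_arm(jaw=[2.4,2.4,2.4], dp=[[0,-0.2,0],[0,-0.1,0],[0,0,0]], turn=[[0,0,0],[0,0,0],[0,0,0]])

```text
time_s: 5.2
position: [0.5765, 0.0662, 0.2133]
tool_rot: [[0.985, 0.174, 0.0], [0.174, -0.985, -0.0], [0.0, 0.0, -1.0]]
ft_force: [-0.5, -2.3, -0.7]
grip_width: 0.024
gripper_force: 0.7
```

```bash
python3 -c "
from h import *
look('c')"
```

```text
c t 5.2 tool [-0.3 12.4] 0.2133 F [-0.9 -2.2] -0.7
 hoop n 2009 circ [-20.1   9.5] 44.2 min [ 14.6 -16.9] max [25.6 37.4] z 0.225 0.245
 shift,across [-0.091  0.044] rms 0.0003
```

Call:
move_arm(jaw=[2.4,2.4,2.4,2.4], dp=[[0,-0.2,0],[0,-0.2,0],[0,-0.2,0],[0,0,0]], turn=[[0,0,0],[0,0,0],[0,0,0],[0,0,0]])

```text
time_s: 5.58
position: [0.5756, 0.0724, 0.2134]
tool_rot: [[0.985, 0.174, 0.0], [0.174, -0.985, 0.0], [0.0, 0.0, -1.0]]
ft_force: [0.4, -1.4, -1.0]
grip_width: 0.0236
gripper_force: 0.5
```

```bash
python3 -c "
from h import *
look('d')"
```

```text
d t 5.58 tool [-0.2 18.7] 0.2134 F [ 0.1 -1.4] -1.0
 hoop n 2081 circ [-19.9  15.1] 44.2 min [ 13.7 -11.7] max [25.5 43.8] z 0.224 0.246
 shift,across [-0.09  0.07] rms 0.0003
```

Call:
move_arm(jaw=[2.4,2.4,2.4,2.4,2.4,2.4,2.4,2.4], dp=[[0,-0.5,0],[0,-0.5,0],[0,-0.5,0.1],[0,-0.5,0.1],[0,-0.5,0.1],[0,-0.4,0.1],[0,-0.3,0],[0,0,0]], turn=[[0,0,0],[0,0,0],[0,0,0],[0,0,0],[0,0,0],[0,0,0],[0,0,0],[0,0,0]])

```text
time_s: 6.3
position: [0.5698, 0.1041, 0.2095]
tool_rot: [[0.985, 0.175, 0.0], [0.175, -0.985, -0.0], [0.0, 0.0, -1.0]]
ft_force: [-1.1, -1.3, 0.8]
grip_width: 0.0237
gripper_force: 5.2
```

```bash
python3 -c "
from h import *
look('e')"
```

```text
e t 6.3 tool [-0.3 50.9] 0.2095 F [-1.3 -1.1] 0.8
 hoop n 2640 circ [-17.7  46.5] 43.5 min [14.1 19.4] max [27.1 76.1] z 0.216 0.245
 shift,across [-0.082  0.215] rms 0.0003
```

Call:
move_arm(jaw=[2.4,2.4,2.4,2.4], dp=[[0,-0.3,0],[0,-0.25,0],[0,-0.15,0],[0,0,0]], turn=[[0,0,0],[0,0,0],[0,0,0],[0,0,0]])

```text
time_s: 6.68
position: [0.5685, 0.1107, 0.2091]
tool_rot: [[0.985, 0.174, -0.001], [0.174, -0.985, 0.0], [-0.001, -0.0, -1.0]]
ft_force: [-0.6, -2.4, -0.6]
grip_width: 0.0238
gripper_force: 4.0
```

```bash
python3 -c "
from h import *
look('f')"
```

```text
f t 6.68 tool [-0.5 57.6] 0.2091 F [-1.  -2.3] -0.6
 hoop n 2838 circ [-17.7  52.8] 43.6 min [14.5 25. ] max [27.2 82.3] z 0.214 0.243
 shift,across [-0.082  0.244] rms 0.0003
```

Call:
move_arm(jaw=[2.4,2.4,2.4,2.4,2.4], dp=[[0,-0.15,0],[0.4,0,0],[0.4,0,0],[0.4,0,0],[0,0,0]], turn=[[0,0,0],[0,0,0],[0,0,0],[0,0,0],[0,0,0]])

```text
time_s: 7.15
position: [0.5811, 0.1141, 0.2092]
tool_rot: [[0.985, 0.174, 0.0], [0.174, -0.985, 0.0], [0.001, -0.0, -1.0]]
ft_force: [-1.0, -1.7, 0.5]
grip_width: 0.0241
gripper_force: 0.7
```

```bash
python3 -c "
from h import *
look('g')"
```

```text
g t 7.15 tool [12.6 58.9] 0.2092 F [-1.2 -1.5] 0.5
 hoop n 2962 circ [-3.5 54.5] 42.6 min [28.3 25.6] max [40.  83.4] z 0.213 0.243
 shift,across [-0.021  0.252] rms 0.0004
```

Call:
move_arm(jaw=[2.4,2.4,2.4,2.4,2.4,2.4,2.4,2.4,2.4,2.4], dp=[[0.6,0,0],[0.6,0,0],[0.6,0,0.1],[0.6,0,0.1],[0.6,0,0.1],[0.6,0.1,0.1],[0.6,0,0.1],[0.6,0.1,0.1],[0.6,0,0.1],[0,0,0]], turn=[[0,0,0],[0,0,0],[0,0,0],[0,0,0],[0,0,0],[0,0,0],[0,0,0],[0,0,0],[0,0,0],[0,0,0]])

```text
time_s: 8.03
position: [0.6348, 0.1216, 0.2019]
tool_rot: [[0.985, 0.174, 0.0], [0.174, -0.985, 0.0], [0.0, -0.0, -1.0]]
ft_force: [-0.8, -0.8, 0.0]
grip_width: 0.0241
gripper_force: 0.5
```

```bash
python3 -c "
from h import *
look('h')"
```

```text
h t 8.03 tool [66.7 56.8] 0.2019 F [-0.9 -0.6] 0.0
 hoop n 2711 circ [64.4 53.6] 29.1 min [76.7 24.4] max [95.3 84.1] z 0.2 0.23
 shift,across [0.229 0.26 ] rms 0.0009
```

Call:
move_arm(jaw=[2.4,2.4,2.4,2.4,2.4], dp=[[0.4,0,0],[0.4,0,0.1],[0.3,0,0],[0.2,0,0],[0,0,0]], turn=[[0,0,0],[0,0,0],[0,0,0],[0,0,0],[0,0,0]])

```text
time_s: 8.5
position: [0.647, 0.1237, 0.2012]
tool_rot: [[0.985, 0.174, 0.0], [0.174, -0.985, 0.0], [0.0, -0.0, -1.0]]
ft_force: [-0.2, -1.4, -0.1]
grip_width: 0.0241
gripper_force: 0.6
```

```bash
python3 -c "
from h import *
look('i',True)"
```

```text
i t 8.5 tool [79.  56.9] 0.2012 F [-0.5 -1.3] -0.1
 hoop n 2547 circ [75.5 53.1] 29.3 min [88.5 23. ] max [107.1  84. ] z 0.197 0.226
 shift,across [0.285 0.265] rms 0.001
```

Near the stop. Now 1 mm steps, watching the force.

Call:
move_arm(jaw=[2.4,2.4,2.4,2.4], dp=[[0.1,0,0],[0.1,0,0],[0.1,0,0],[0,0,0]], turn=[[0,0,0],[0,0,0],[0,0,0],[0,0,0]])

```text
time_s: 8.88
position: [0.6497, 0.1242, 0.2013]
tool_rot: [[0.985, 0.174, -0.0], [0.174, -0.985, 0.0], [-0.0, -0.0, -1.0]]
ft_force: [-1.1, -1.2, -0.5]
grip_width: 0.0242
gripper_force: 0.8
```

Call:
move_arm(jaw=[2.4,2.4], dp=[[0.1,0,0],[0,0,0]], turn=[[0,0,0],[0,0,0]])

```text
time_s: 9.05
position: [0.6506, 0.1243, 0.2013]
tool_rot: [[0.985, 0.174, -0.0], [0.174, -0.985, -0.0], [-0.0, -0.0, -1.0]]
ft_force: [-2.4, -0.6, -0.1]
grip_width: 0.024
gripper_force: 1.0
```

Call:
move_arm(jaw=[2.4,2.4], dp=[[0.1,0,0],[0,0,0]], turn=[[0,0,0],[0,0,0]])

```text
time_s: 9.22
position: [0.6515, 0.1245, 0.2012]
tool_rot: [[0.985, 0.174, -0.0], [0.174, -0.985, -0.0], [-0.0, 0.0, -1.0]]
ft_force: [-2.6, -1.3, -0.1]
grip_width: 0.0241
gripper_force: 1.2
```

```bash
python3 -c "
from h import *
look('j')"
```

```text
j t 9.22 tool [83.7 56.8] 0.2012 F [-2.8 -0.8] -0.1
 hoop n 2274 circ [79.7 52.9] 28.1 min [95.5 23.7] max [109.9  82.7] z 0.196 0.224
 shift,across [0.3   0.267] rms 0.0009
```

Call:
move_arm(jaw=[2.4,2.4], dp=[[0.1,0,0],[0,0,0]], turn=[[0,0,0],[0,0,0]])

```text
time_s: 9.43
position: [0.6525, 0.1247, 0.2012]
tool_rot: [[0.985, 0.174, -0.001], [0.174, -0.985, -0.0], [-0.001, 0.0, -1.0]]
ft_force: [-3.3, -2.1, -0.9]
grip_width: 0.0239
gripper_force: 1.5
```

Call:
move_arm(jaw=[2.4,2.4], dp=[[0.05,0,0],[0,0,0]], turn=[[0,0,0],[0,0,0]])

```text
time_s: 9.6
position: [0.653, 0.1247, 0.2012]
tool_rot: [[0.985, 0.174, -0.0], [0.174, -0.985, -0.0], [-0.0, 0.0, -1.0]]
ft_force: [-3.2, -1.0, -1.5]
grip_width: 0.0236
gripper_force: 1.6
```

Call:
move_arm(jaw=[2.4,2.4,2.4], dp=[[0.1,0,0],[0.1,0,0],[0,0,0]], turn=[[0,0,0],[0,0,0],[0,0,0]])

```text
time_s: 9.85
position: [0.655, 0.1251, 0.2012]
tool_rot: [[0.985, 0.174, -0.001], [0.174, -0.985, -0.0], [-0.001, 0.0, -1.0]]
ft_force: [-4.2, -2.0, 0.0]
grip_width: 0.0237
gripper_force: 2.0
```

```bash
python3 -c "
from h import *
look('k')"
```

```text
k t 9.85 tool [87.2 56.8] 0.2012 F [-4.4 -1.2] 0.0
 hoop n 1887 circ [83.5 52.7] 25.9 min [97.9 25.3] max [110.7  80.6] z 0.195 0.222
 shift,across [0.306 0.267] rms 0.0009
```

Call:
move_arm(jaw=[2.4,2.4,2.4,2.4,2.4,2.4,2.4,2.4,2.4,2.4,2.4,2.4], dp=[[-0.6,0,0],[-0.6,0.1,0],[-0.5,0.1,0],[-0.3,0.1,0],[0,0,0],[0,0,-0.8],[0,0,-1],[0,0,-1.5],[0,0,-2],[0,0,-2],[0,0,-2],[0,0,0]], turn=[[0,0,0],[0,0,0],[0,0,0],[0,0,0],[0,0,0],[0,0,0],[0,0,0],[0,0,0],[0,0,0],[0,0,0],[0,0,0],[0,0,0]])

```text
time_s: 10.9
position: [0.6369, 0.1189, 0.2999]
tool_rot: [[0.985, 0.174, 0.009], [0.174, -0.985, 0.0], [0.009, 0.001, -1.0]]
ft_force: [0.2, 0.5, 0.3]
grip_width: 0.0241
gripper_force: 0.0
```

```bash
python3 -c "
from h import *
look('l',True)"
```

```text
l t 10.9 tool [68.3 53.8] 0.2999 F [0.3 0.4] 0.3
 hoop n 3878 circ [67.3 53.9] 37.3 min [35.6  6.9] max [108.8  98. ] z 0.195 0.244
 shift,across [0.298 0.257] rms 0.0009
```

View pics/l.png

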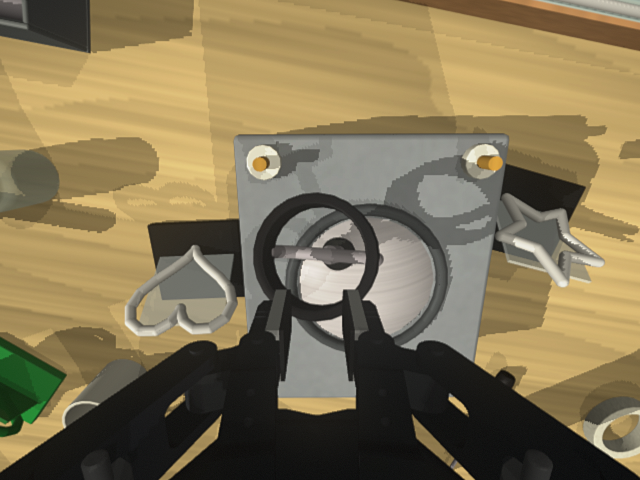

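The hoop, centred at about (317,255), leans forward and left towards the heart, with shift ≈ 0.30 and across ≈ 0.25. The fingers are clear of it, and both signs are undisturbed.

```bash
python3 -c "
from rig import ticket
print(ticket.close_job())"
```

```text
the job is handed in; nothing more can be done
None
```

The lever is in the heart's (left) lane and fully forward at its stop (shift about +0.30), and it has been released; the job was handed in at about 11 s, with the signs seen undisturbed and no verdict reported back.

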